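Build the sinker mould, then hold the melting pot cover just below its balance point

ROBOT

A 6-joint arm with a two-finger parallel gripper is mounted at the origin on the work surface. World frame = base frame: x ahead of the robot, y to its left, z up, the work surface at z = 0. Lengths are in m, angles in rad, forces in N, time in s.
With the tool pointing down it reaches from about 0.35 to 0.775 m from the base axis. Payload 7.3 kg.
Tool frame: the origin (TCP) lies on the centre line of the jaws, within the pads' length; the fingertips stand 22 mm ahead of it and the grasp point (between the pads) lies 3 mm ahead of it; z points along the fingers, y is the line along which they close (so a half turn about z gives the same grasp; the last joint's range is limited). The gripper opens to 92 mm and grips with 3 to 60 N. Pads are 19 mm wide; open, the fingers measure 130 mm over their backs; the gripper's body (75 mm by 190 mm) begins 47 mm behind the grasp point.
Start: joints at [-1.429, 0.342, 1.524, -0, 1.275, -0.146], TCP at [0.149, -0.503, 0.222] pointing down, gripper open.
Joint ranges: [-2.53, 2.53], [-0.77, 2.02], [0.04, 2.7], [-1, 4.14], [0.28, 2.66], [-3.11, 3.11]. Speed limits (rad/s): [2.57, 2.57, 3.14, 3.14, 3.14, 3.14].

INTERFACE

Orientations are given as a unit quaternion [x, y, z, w].
In Python, from rig import arm gives the robot as it stands.
- The arm moves only by the tool send_rows, never from a script. Its argument "increments" is a list of rows, each an object with "slide": the shift along the tool's x, y, z in cm, a list of three; "turn": the turn, a rotation vector about the tool's x, y, z in rad, a list of three; "fingers": the closure, from 0 (fully open) to 1 (shut). A call has 1 to 10 rows; each row is the pose to reach, as a shift and turn from the pose commanded when the call began, along the tool's axes at that moment; what a row does not reach only later rows make up. A row lasts 1/10 s, in which the tool goes at most 50 mm and 8.59 degrees, less where a joint would pass 70% of its speed; a pose out of reach is approached as far as the arm can. A call with a gripper value outside its range is refused whole. The fingers move at their own pace and stop on an object; "grip_force" is the grip in N (left out, the last holds). Time passes only in rows, so rows that repeat a pose let the fingers close. It gives the time, the measured TCP pose, the force, the opening and the grip force at its end, in the units of the state.
- arm.get_state(): the state, without advancing time (a new reading comes with each control period).
- arm.snapshot(name): name is "side" or "top" or "wrist"; returns the picture (420x560x3 uint8, red, green, blue); there is no depth.
- arm.calibration(name): a dict with "vfov" (degrees; the focal length in pixels is half the picture's height over the tangent of half this angle, whatever the lens; pixels are square), "cx", "cy" (the principal point, pixels), "origin" and "attitude" of the camera in the world. Camera axes: x right, y up, looking along -z (the intrinsics and any distortion apply to the point x, -y, -z); pixel columns grow to the right and rows downward; lengths in m; the calibration is good to about 2 mm. A picture is of the moment at which its call begins: read the wrist's pose just before it. calibration takes no time and is no camera call; for the wrist camera it gives the pose at the moment of the call.
- arm.sign_off(): hands the job in; it is judged then, once.
The state is a dict: "clock": time; "qpos": joint angles; "dq": joint speeds; "joint_torque": joint torques, N m; "position": TCP position; "ee_rot": TCP orientation; "ft_force": force on the tool from outside, world axes, zero at the start; "ft_torque": the same for the moment, N m; "width": finger opening in m; "finger_force": force on a finger pad.
Only numpy, scipy, OpenCV 4.12 (cv2) and the standard library are available. Lean on these libraries where they do the work, as an engineer would, in place of code of your own. Each camera call takes 0.05 s, during which the arm holds its last target. There are 200 camera calls.

TASK

Make ready for the next cast: on the mould stand, lower the larger graphite half down the post until it sits fully home on the plate, then the smaller half down onto it, without dropping them. Then take the melting pot's sprung cover by its handle, raise it clearly past its balance point so that the springs carry it, ease it back, and finish still holding the handle, with the cover at rest just below the balance point (within about ten degrees of it), so that I can charge the pot and it would fall shut if you let go. Do not let the cover fly open to its stop or slam, and leave the other things on the bench where they are.

Things in the scene. Friction and masses are not known exactly. Their poses are not given: they have to be found in the camera images.
- lower_half: Lower mould half: dark graphite ring, outer diameter 60 mm, height 28 mm, bore 19 mm right through, six dark 12 mm cavities in its top face, about 0.13 kg. Lies flat on the bench, right way up. Origin: centre of its underside, z up the bore. The larger ring; it goes on first. The two rings may have swapped places from one start to the next.
- upper_half: Upper mould half: dark graphite ring, outer diameter 47 mm, height 24 mm, bore 19 mm right through, six small 4 mm pouring holes in its top face, about 0.065 kg. Lies flat on the bench, right way up. Origin: centre of its underside, z up the bore. The smaller ring; it goes on second and rests on the lower half's top face, 28 mm above the seat.
- stand_seat (a point): Where the axis of the mould stand's post meets the top of its plate, 12 mm above the bench, z up: the lower half is home when its origin is here. The stand is fixed: a steel plate 90 x 90 x 12 mm on the bench with one upright steel post, 16 mm in diameter up to 48 mm above the plate, then a nose tapering to 6 mm at the tip, 60 mm above the plate. Place and yaw vary.
- cover (a joint): Angle of the melting pot's sprung cover, rad: 0 shut (as it starts), growing as its free edge rises, hard stop at 1.45. Torsion springs take part of its weight. Balance point at 1.00 rad (57 degrees): below it the cover falls shut if let go, above it the springs carry it open. Force at the handle: about 2.8 N to lift it from shut, 0.7 N at 0.9 rad, 0.7 N the other way at 1.1 rad.
- cover_hinge (a point): Middle of the cover's hinge axis, on the pot's far side, 136 mm above the bench; y axis along the hinge pin. Turns with the cover: at joint 0 its x axis is level and points from the handle to the hinge. The steel cover is 18 mm thick and 190 mm wide, in the plane of the hinge axis; its free edge is 176 mm from that axis.
- cover_handle (a point): The cover's handle: round black bar (the solid cover_c1), diameter 16 mm, 100 mm long, parallel to the hinge pin, 216 mm from the hinge axis in the cover's plane, on two thin steel end arms ahead of the cover's free edge (32 mm free between bar and edge for a finger). Origin: middle of the bar's axis, 136 mm above the bench when shut; y axis along the bar. It can turn between the finger pads.
- pot: The melting pot, fixed to the bench: grey sheet-steel box 175 mm deep, 200 mm wide, 125 mm high, the cover and its handle on top, the handle towards the robot. Origin: centre of its underside, x axis from the handle to the hinge. Place and yaw vary.
- sinker_a: Bystander: polished lead sinker, bell shaped, 36 mm across, 47 mm high. Origin: centre of its underside.
- sinker_b: Bystander: a second such sinker.
- ingot_a: Bystander: lead ingot 92 x 42 x 23 mm. Origin: centre of its underside.
- ingot_b: Bystander: a second such ingot.
- crucible: Bystander: white ceramic crucible, 68 mm across, 52 mm high. Origin: centre of its underside.
- spatula: Bystander: steel spatula with a dark wooden handle, 240 mm long, blade 65 mm wide, lying flat. Origin: its middle, on the bench.
- flux_tin: Bystander: round aluminium tin, 58 mm across, 45 mm high. Origin: centre of its underside.
Things that resemble listed ones, but are neither listed nor needed, are in the scene too. Leave any pink or turquoise look-alike of the upper_half alone.

How it is judged:
By the outcome, as a careful person would: the job done as asked, in the order asked, and still so for the second after the job is handed in, while the arm keeps its last pose, push and grip.
It also fails if it takes over 69 s, if anything falls off the work surface, if the arm or the gripper's body presses on something with over 40 N, if the wrist force passes 120 N, or if a joint passes its speed limit or range.

## Working session

There is one attempt and no reset: what is moved stays moved. The work goes in short steps, Python scripts to look and compute and a tool call to move; the robot and the scene stay as the last step left them, time stands still between calls to the robot, and variables do not carry over. Pictures are saved under pics/ and viewed, at most 10 in all, crops included, and the job is handed in when it is done.

Besides the shell and the picture viewer there is one more tool, called in YAML: its name, and indented under it one key for each argument. send_rows: Moves the arm, as the interface text tells. Its arguments: {"type":"object","properties":{"increments":{"type":"array","items":{"type":"object","properties":{"slide":{"type":"array","items":{"type":"number"}},"turn":{"type":"array","items":{"type":"number"}},"fingers":{"type":"number"}}}},"grip_force":{"type":"number"}},"required":["increments"]}

```bash
mkdir -p pics; python3 - <<'E'
from rig import arm
import cv2, json, numpy as np
for n in ("top","side"):
    im=arm.snapshot(n); cv2.imwrite(f"pics/{n}0.png",im[:,:,::-1]); print(n,arm.calibration(n))
print(arm.calibration("wrist")); print(arm.get_state())
E
```

```text
top {'vfov': 46.7081577653215, 'cx': 269.7561766672071, 'cy': 208.21462489362233, 'origin': array([ 0.29345206, -0.02285143,  1.49627574]), 'attitude': array([ 0.0729368 , -0.06848218, -0.69234148,  0.71460037])}
side {'vfov': 42.88854664403666, 'cx': 289.7126590110417, 'cy': 209.11765810809445, 'origin': array([0.14519022, 0.8313299 , 1.277837  ]), 'attitude': array([-0.07707988,  0.32609387,  0.92016417, -0.2025324 ])}
{'vfov': 71.82320893990318, 'cx': 278.7762396090739, 'cy': 206.782781106858, 'origin': array([ 0.21561274, -0.48304944,  0.38424712]), 'attitude': array([-0.10442568,  0.07879471, -0.59345261,  0.79416665])}
{'clock': 0.1, 'qpos': array([-1.42897886e+00,  3.42646301e-01,  1.52489438e+00,  3.44079906e-06,
        1.27540344e+00, -1.46026075e-01]), 'dq': array([ 0.00227627, -0.00058667, -0.00240061, -0.00062387, -0.00019947,
        0.00045627]), 'joint_torque': array([ 8.19493707e-04, -4.32004774e+01, -2.44694763e+01,  7.18625123e-02,
        5.25937497e-02, -3.10241808e-05]), 'position': array([ 0.14899786, -0.50304007,  0.22172743]), 'ee_rot': array([ 9.89660973e-01,  1.43424902e-01,  3.06749065e-06, -6.75728522e-04]), 'ft_force': array([ 0.07685174, -0.73128688,  0.03690754]), 'ft_torque': array([0.00762642, 0.02905722, 0.01115758]), 'finger_force': 0.0, 'width': 0.09179012051839375}
```

View pics/top0.png

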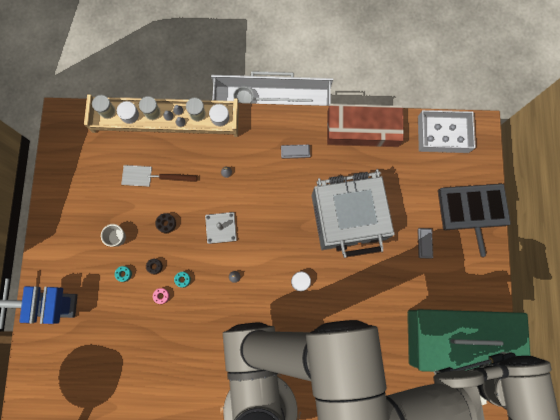

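View pics/side0.png

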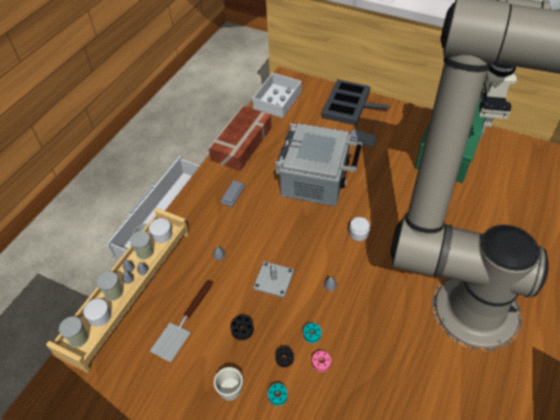

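Top view: the larger dark ring is at (166,223). The smaller dark ring is at (155,266). The look-alikes are turquoise at (122,273) and (182,279) and pink at (160,296). The stand is at (221,227), the pot at (354,210) and its handle at about (362,247). By the description, lower_half is (166,223) and upper_half is (155,266). I'll check that choice in a close crop.

```bash
cat > h.py <<'E'
import numpy as np, cv2
from scipy.spatial.transform import Rotation as R
def ray(c,uv):
    f=210/np.tan(np.radians(c['vfov']/2)); uv=np.atleast_2d(uv).astype(float)
    d=np.c_[(uv[:,0]-c['cx'])/f,-(uv[:,1]-c['cy'])/f,-np.ones(len(uv))]
    return c['origin'],R.from_quat(c['attitude']).apply(d)
def plane(c,uv,z):
    o,d=ray(c,uv); return o+d*((z-o[2])/d[:,2])[:,None]
def proj(c,p):
    f=210/np.tan(np.radians(c['vfov']/2))
    q=R.from_quat(c['attitude']).inv().apply(np.atleast_2d(p)-c['origin'])
    return np.c_[c['cx']+f*q[:,0]/-q[:,2],c['cy']-f*q[:,1]/-q[:,2]]
def tri(c1,u1,c2,u2):
    o1,d1=ray(c1,u1);o2,d2=ray(c2,u2);d1=d1[0];d2=d2[0]
    s=np.linalg.lstsq(np.c_[d1,-d2],o2-o1,rcond=None)[0]
    a=o1+s[0]*d1;b=o2+s[1]*d2
    return (a+b)/2,np.linalg.norm(a-b)
def blobs(im,x0,y0,x1,y1,thr=45,amin=40):
    m=(im[y0:y1,x0:x1].max(2)<thr).astype(np.uint8)
    out=[]
    for k in cv2.findContours(m,cv2.RETR_EXTERNAL,cv2.CHAIN_APPROX_NONE)[0]:
        a=cv2.contourArea(k)
        if a>amin:
            (u,v),s,_=cv2.fitEllipse(k); out.append((u+x0,v+y0,a,*s))
    return out
E
python3 - <<'E'
from h import *
from rig import arm
T=cv2.imread('pics/top0.png');S=cv2.imread('pics/side0.png')
ct=arm.calibration('top');cs=arm.calibration('side')
print('top');[print(np.round(b,1),plane(ct,b[:2],0.027)[0].round(4)) for b in blobs(T,135,205,195,275)]
print('side');[print(np.round(b,1),plane(cs,b[:2],0.02)[0].round(4)) for b in blobs(S,225,310,300,370)]
a=cv2.resize(T[200:310,100:250],(800,587),interpolation=cv2.INTER_CUBIC)
cv2.imwrite('pics/c1.png',a)
b=np.hstack([cv2.resize(T[165:260,305:405],(400,380),interpolation=cv2.INTER_CUBIC),cv2.resize(S[115:210,265:365],(400,380),interpolation=cv2.INTER_CUBIC)])
cv2.imwrite('pics/c2.png',b)
E
```

```text
top
side
[284.2 356.2 227.5  15.6  18.7] [0.4031 0.3403 0.02  ]
[241.8 327.  371.   20.5  23.2] [0.5361 0.3143 0.02  ]
```

View pics/c1.png

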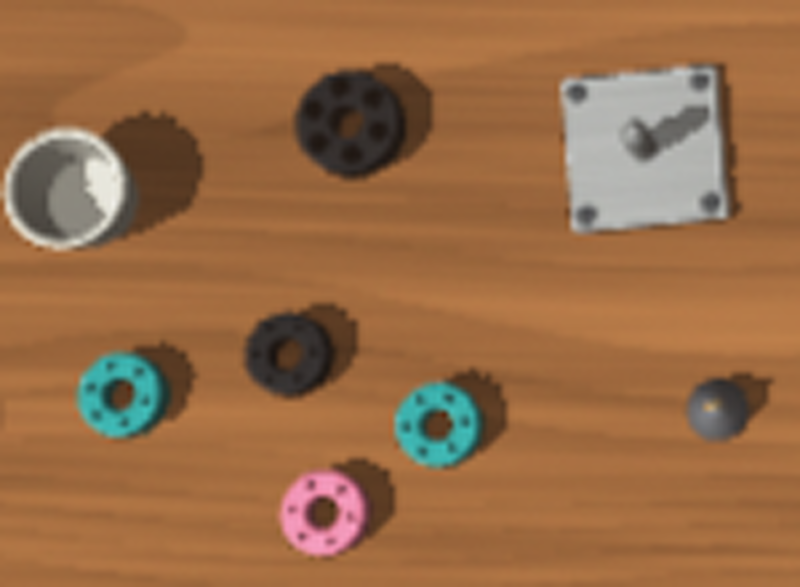

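View pics/c2.png

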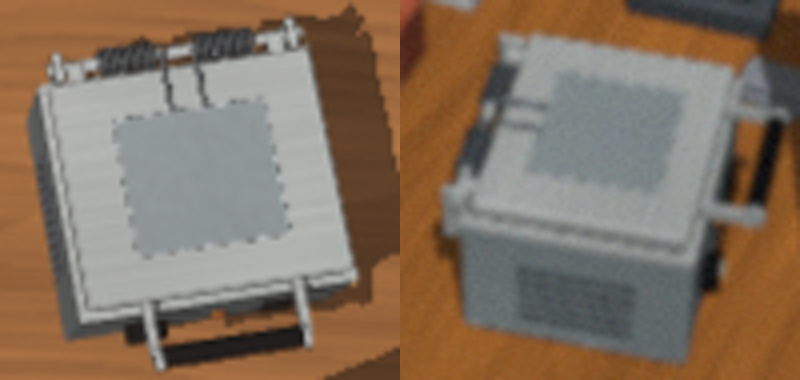

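The crop confirms it. The large ring with six wide cavities at (165.6,222.9) is lower_half. The small dark ring with pinholes at (154,266) is upper_half, and the others are coloured. The second crop shows the black handle bar in front of the cover at about (345–382, 249–253) in the top view.

```bash
python3 - <<'E'
from h import *
from rig import arm
T=cv2.imread('pics/top0.png');S=cv2.imread('pics/side0.png')
ct=arm.calibration('top');cs=arm.calibration('side')
def dark(im,box,ch=14,thr=75):
    x0,y0,x1,y1=box;p=im[y0:y1,x0:x1].astype(int)
    m=((p.max(2)-p.min(2)<ch)&(p.max(2)<thr)).astype(np.uint8)
    ks=cv2.findContours(m,cv2.RETR_EXTERNAL,cv2.CHAIN_APPROX_NONE)[0]
    k=max(ks,key=cv2.contourArea);e=cv2.fitEllipse(k);return np.array(e[0])+[x0,y0],e[1],cv2.contourArea(k)
for n,bt,bs,z in (('low',(145,205,185,240),(225,310,260,345),.028),('up',(140,252,167,280),(270,340,300,372),.024)):
    a=dark(T,bt);b=dark(S,bs);print(n,a,plane(ct,a[0],z*.7)[0].round(4),b,plane(cs,b[0],z*.55)[0].round(4),tri(ct,a[0],cs,b[0]))
f=lambda q,s,o:(np.array(q)+.5)/s-.5+o
pc=f([(562,80),(714,66),(728,215),(573,232)],5.333,[100,200])
P=plane(ct,pc,.012);print('plate',P.round(4).tolist(),P.mean(0).round(4))
print('post tip',plane(ct,f([(631,127)],5.333,[100,200]),.072).round(4))
# plate in side by mask
p=S[255:300,245:300].astype(int);m=((p.max(2)-p.min(2)<35)&(p.max(2)>110)).astype(np.uint8)
k=max(cv2.findContours(m,0,1)[0],key=cv2.contourArea);r=cv2.minAreaRect(k);print('side plate',np.array(r[0])+[245,255],plane(cs,np.array(r[0])+[245,255],.011).round(4),cv2.approxPolyDP(k,4,True)[:,0].tolist())
bt=f([(163,353),(305,338)],4,[305,165]);bs=f([(375,118),(357,208)],4,[265,115])
H=plane(ct,bt,.136);print('bar top',H.round(4).tolist(),H.mean(0))
bs=plane(cs,bs,.136);print('bar side',bs.round(4).tolist(),bs.mean(0))
cc=plane(ct,f([(45,88),(303,48),(356,272),(80,312)],4,[305,165]),.145);print('cover',cc.round(4).tolist())
d=cc[2]-cc[3];print('edge yaw',np.arctan2(d[1],d[0]),'bar',np.arctan2(*(H[1]-H[0])[1::-1]))
E
```

```text
low (array([165.3132534 , 222.64062119]), (17.337553024291992, 18.106395721435547), 244.5) [0.5377 0.3116 0.0196] (array([241.77005959, 327.0167141 ]), (20.461772918701172, 22.689741134643555), 362.5) [0.5377 0.3127 0.0154] (array([0.53811702, 0.3125468 , 0.01503873]), np.float64(0.0006715892363815589))
up (array([153.91681099, 265.75412273]), (13.518354415893555, 14.468199729919434), 152.0) [0.4047 0.3369 0.0168] (array([284.23929882, 356.17877197]), (15.792156219482422, 18.26308250427246), 224.5) [0.4044 0.3375 0.0132] (array([0.40463565, 0.3376549 , 0.01345124]), np.float64(0.0005600485931415663))
plate [[0.5681, 0.192, 0.012], [0.5792, 0.1038, 0.012], [0.492, 0.0916, 0.012], [0.4794, 0.1804, 0.012]] [0.5297 0.142  0.012 ]
post tip [[0.5316 0.1433 0.072 ]]
side plate [273.30384445 278.71922684] [[0.529  0.1456 0.011 ]] [[19, 7], [9, 33], [38, 41], [48, 15]]
bar top [[0.4486, -0.2255, 0.136], [0.4623, -0.325, 0.136]] [ 0.45541104 -0.27523946  0.136     ]
bar side [[0.4662, -0.3252, 0.136], [0.4451, -0.2308, 0.136]] [ 0.45566874 -0.27799489  0.136     ]
cover [[0.6348, -0.1397, 0.145], [0.6701, -0.3243, 0.145], [0.5087, -0.3593, 0.145], [0.4744, -0.1662, 0.145]]
edge yaw -1.3948866632379162 bar -1.4340473614786666
```

```bash
cat >> h.py <<'E'
def down(phi,pitch=0.):  # yaw of tool x; pitch about tool x
    c,s=np.cos(phi),np.sin(phi)
    return R.from_matrix(np.array([[c,s,0],[s,-c,0],[0,0,-1]]))*R.from_rotvec([pitch,0,0])
def rel(pos0,q0,pos,Rt):
    R0=R.from_quat(q0) if not isinstance(q0,R) else q0
    return (R0.inv().apply(np.array(pos)-pos0)*100).round(2),(R0.inv()*Rt).as_rotvec().round(3)
E
python3 - <<'E'
from h import *
p0=[.149,-.503,.222];d0=down(.288)
print(rel(p0,d0,[.42,0,.222],down(.97)))
print(rel([.42,0,.222],down(.97),[.538,.312,.15],down(.97)))
E
```

```text
(array([ 40.27, -40.53,   0.  ]), array([ 0.   ,  0.   , -0.682]))
(array([32.41, -7.9 ,  7.2 ]), array([0., 0., 0.]))
```

send_rows:
  increments:
    - {"slide": [40.3, -40.5, 0], "turn": [0, 0, -0.68], "fingers": 0}
    - {"slide": [40.3, -40.5, 0], "turn": [0, 0, -0.68], "fingers": 0}
    - {"slide": [40.3, -40.5, 0], "turn": [0, 0, -0.68], "fingers": 0}
    - {"slide": [40.3, -40.5, 0], "turn": [0, 0, -0.68], "fingers": 0}
    - {"slide": [40.3, -40.5, 0], "turn": [0, 0, -0.68], "fingers": 0}
    - {"slide": [40.3, -40.5, 0], "turn": [0, 0, -0.68], "fingers": 0}
    - {"slide": [40.3, -40.5, 0], "turn": [0, 0, -0.68], "fingers": 0}
    - {"slide": [40.3, -40.5, 0], "turn": [0, 0, -0.68], "fingers": 0}
    - {"slide": [40.3, -40.5, 0], "turn": [0, 0, -0.68], "fingers": 0}
    - {"slide": [40.3, -40.5, 0], "turn": [0, 0, -0.68], "fingers": 0}

```text
clock: 1.1
position: [0.387, -0.0614, 0.2223]
ee_rot: [0.885, 0.465, 0.0, 0.0]
ft_force: [1.3, -1.3, 0.9]
width: 0.0916
finger_force: 0.0
```

```bash
python3 - <<'E'
from h import *
from rig import arm
s=arm.get_state();print(rel(s['position'],s['ee_rot'],[.538,.3125,.14],down(.97)))
E
```

```text
(array([39.36, -8.78,  8.23]), array([ 0.   ,  0.   , -0.002]))
```

send_rows:
  increments:
    - {"slide": [39.4, -8.8, 8.2], "turn": [0, 0, 0], "fingers": 0}
    - {"slide": [39.4, -8.8, 8.2], "turn": [0, 0, 0], "fingers": 0}
    - {"slide": [39.4, -8.8, 8.2], "turn": [0, 0, 0], "fingers": 0}
    - {"slide": [39.4, -8.8, 8.2], "turn": [0, 0, 0], "fingers": 0}
    - {"slide": [39.4, -8.8, 8.2], "turn": [0, 0, 0], "fingers": 0}
    - {"slide": [39.4, -8.8, 8.2], "turn": [0, 0, 0], "fingers": 0}
    - {"slide": [39.4, -8.8, 8.2], "turn": [0, 0, 0], "fingers": 0}
    - {"slide": [39.4, -8.8, 8.2], "turn": [0, 0, 0], "fingers": 0}
    - {"slide": [39.4, -8.8, 8.2], "turn": [0, 0, 0], "fingers": 0}
    - {"slide": [39.4, -8.8, 8.2], "turn": [0, 0, 0], "fingers": 0}

```text
clock: 2.1
position: [0.537, 0.3122, 0.1386]
ee_rot: [0.885, 0.466, -0.001, -0.0]
ft_force: [0.2, -0.5, 0.5]
width: 0.0917
finger_force: 0.0
```

```bash
python3 - <<'E'
from h import *
from rig import arm
c=arm.calibration('wrist');s=arm.get_state();im=arm.snapshot('wrist')
cv2.imwrite('pics/w1.png',im[:,:,::-1]);print(s['position'],s['dq'].round(2));print(proj(c,[[.538,.3125,.028],[.53,.143,.072],[.4046,.337,.024]]),rel(s['position'],s['ee_rot'],[.538,.3125,.14],down(.97)))
E
```

```text
[0.53700245 0.31223065 0.13861233] [-0.04 -0.05  0.05 -0.01  0.   -0.02]
[[280.03984286 202.25141019]
 [373.52419877 360.20722471]
 [160.28149477 252.9919265 ]] (array([ 0.08,  0.07, -0.14]), array([-0.001,  0.002,  0.   ]))
```

View pics/w1.png

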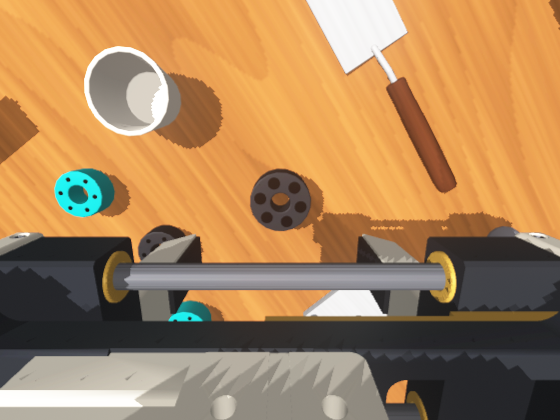

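The wrist picture shows the large ring with six cavities at about (281,199). My prediction was (280,202), so it agrees within a few millimetres. Measuring it precisely now.

```bash
cat >> h.py <<'E'
def dark(im,box,ch=30,thr=85):  # BGR; largest dark grey blob
    x0,y0,x1,y1=box;p=im[y0:y1,x0:x1].astype(int)
    m=((p.max(2)-p.min(2)<ch)&(p.max(2)<thr)).astype(np.uint8)
    k=max(cv2.findContours(m,cv2.RETR_EXTERNAL,cv2.CHAIN_APPROX_NONE)[0],key=cv2.contourArea)
    k=cv2.convexHull(k);e=cv2.fitEllipse(k);return np.array(e[0])+[x0,y0],e[1],(k[:,0]+[x0,y0])
E
python3 - <<'E'
from h import *
from rig import arm
c=arm.calibration('wrist');s=arm.get_state();im=cv2.imread('pics/w1.png')
a=dark(im,(240,160,320,240));print(a[0],a[1],a[2].min(0),a[2].max(0))
# bore rim (bright inside) centre at top face
p=im[185:215,265:297].astype(int);m=((p.max(2)-p.min(2))>45).astype(np.uint8)
k=max(cv2.findContours(m,0,1)[0],key=cv2.contourArea);M=cv2.moments(k);b=np.array([M['m10']/M['m00']+265,M['m01']/M['m00']+185])
print('bore',b,plane(c,b,.014));print('hull',plane(c,a[0],.014),plane(c,a[0],.028))
for z in (0.,.028): print(proj(c,[[.538+.03*np.cos(t),.3125+.03*np.sin(t),z] for t in np.linspace(0,6.283,24)]).min(0),proj(c,[[.538+.03*np.cos(t),.3125+.03*np.sin(t),z] for t in np.linspace(0,6.283,24)]).max(0))
E
```

```text
[285.54813385 209.15356445] (37.50468444824219, 53.52588653564453) [260 195] [310 229]
bore [280.0367893  198.76365663] [[0.53797209 0.31094116 0.014     ]]
hull [[0.536424   0.29864869 0.014     ]] [[0.53837626 0.30205932 0.028     ]]
[251.07760912 166.51666157] [307.33965855 221.29189972]
[248.38597254 170.29180316] [310.04993237 229.97061396]
```

send_rows:
  increments:
    - {"slide": [0, 0, 3], "fingers": 0}
    - {"slide": [0, 0, 6], "fingers": 0}
    - {"slide": [0, 0, 8.5], "fingers": 0}
    - {"slide": [0, 0, 10], "fingers": 0}
    - {"slide": [0, 0, 10.8], "fingers": 0}
    - {"slide": [0, 0, 11.2], "fingers": 0}
    - {"slide": [0, 0, 11.2], "fingers": 0}

```text
invalid input
```

Turn is evidently required in each row.

send_rows:
  increments:
    - {"slide": [0, 0, 3], "turn": [0, 0, 0], "fingers": 0}
    - {"slide": [0, 0, 6], "turn": [0, 0, 0], "fingers": 0}
    - {"slide": [0, 0, 8.5], "turn": [0, 0, 0], "fingers": 0}
    - {"slide": [0, 0, 10], "turn": [0, 0, 0], "fingers": 0}
    - {"slide": [0, 0, 10.8], "turn": [0, 0, 0], "fingers": 0}
    - {"slide": [0, 0, 11.2], "turn": [0, 0, 0], "fingers": 0}
    - {"slide": [0, 0, 11.2], "turn": [0, 0, 0], "fingers": 0}

```text
clock: 2.85
position: [0.5378, 0.3103, 0.0289]
ee_rot: [0.885, 0.465, 0.0, 0.0]
ft_force: [-0.7, -0.8, 0.0]
width: 0.0918
finger_force: 0.0
```

send_rows:
  increments:
    - {"slide": [0.1, 0, 0.1], "turn": [0, 0, 0], "fingers": 0.3}
    - {"slide": [0.1, 0, 0.1], "turn": [0, 0, 0], "fingers": 0.6}
    - {"slide": [0.1, 0, 0.1], "turn": [0, 0, 0], "fingers": 0.6}
    - {"slide": [0.1, 0, 0.1], "turn": [0, 0, 0], "fingers": 0.6}
    - {"slide": [0.1, 0, 0.1], "turn": [0, 0, 0], "fingers": 0.6}
    - {"slide": [0.1, 0, 0.1], "turn": [0, 0, 0], "fingers": 0.6}
  grip_force: 25

```text
clock: 3.45
position: [0.5381, 0.3118, 0.0273]
ee_rot: [0.885, 0.465, -0.0, 0.0]
ft_force: [0.1, -0.1, 0.6]
width: 0.0484
finger_force: 0.0
```

```bash
python3 - <<'E'
from h import *
from rig import arm
a=arm.snapshot('wrist')[:,:,::-1];b=arm.snapshot('side')[:,:,::-1][280:400,180:340]
cv2.imwrite('pics/w2.png',np.hstack([cv2.resize(a,(440,330)),cv2.resize(b,(360,330))]));s=arm.get_state();print(s['width'],s['finger_force'],s['position'])
E
```

```text
0.04063362041456459 0.0 [0.53813251 0.31179744 0.02726645]
```

View pics/w2.png

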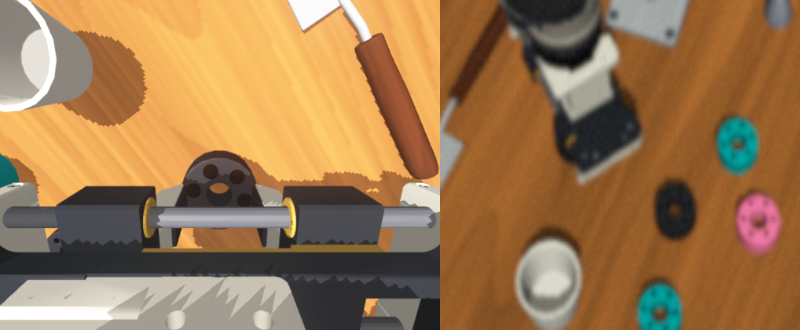

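The gripper stands behind the ring, which shows ahead of it at full-image pixel (279,237), and the fingers are closing behind its widest part. I'll work out where the ring is now.

```bash
python3 - <<'E'
from h import *
from rig import arm
c=arm.calibration('wrist');s=arm.get_state()
print(plane(c,[279,237],.028),proj(c,[[.538,.312,.028]]),s['position'],R.from_quat(s['ee_rot']).as_matrix()[:,0])
print(c['origin']-s['position'],R.from_quat(s['ee_rot']).inv().apply(c['origin']-s['position']))
print((R.from_quat(s['ee_rot']).inv()*R.from_quat(c['attitude'])).as_matrix().round(3))
E
```

```text
[[0.54234189 0.31834477 0.028     ]] [[279.04183924 249.00415317]] [0.53813251 0.31179744 0.02726645] [ 5.67057737e-01  8.23678044e-01 -5.49498450e-05]
[0.03937911 0.05770237 0.16249713] [ 0.06984947 -0.00027455 -0.16250098]
[[-0.001  0.966  0.26 ]
 [ 1.     0.001  0.001]
 [ 0.     0.26  -0.966]]
```

send_rows:
  increments:
    - {"slide": [0, 0, 0], "turn": [0, 0, 0], "fingers": 0.6}

```text
clock: 3.65
position: [0.5381, 0.3118, 0.0272]
ee_rot: [0.885, 0.465, -0.0, 0.0]
ft_force: [1.0, 0.0, 0.3]
width: 0.0372
finger_force: 0.0
```

```bash
python3 - <<'E'
from h import *
from rig import arm
a=arm.snapshot('wrist')[:,:,::-1];cv2.imwrite('pics/w3.png',a);s=arm.get_state();print(s['width'],s['finger_force'])
cv2.imwrite('pics/w3c.png',cv2.resize(a[170:340,130:430],(800,453),interpolation=cv2.INTER_CUBIC))
E
```

```text
0.03724473644295633 0.0
```

View pics/w3c.png

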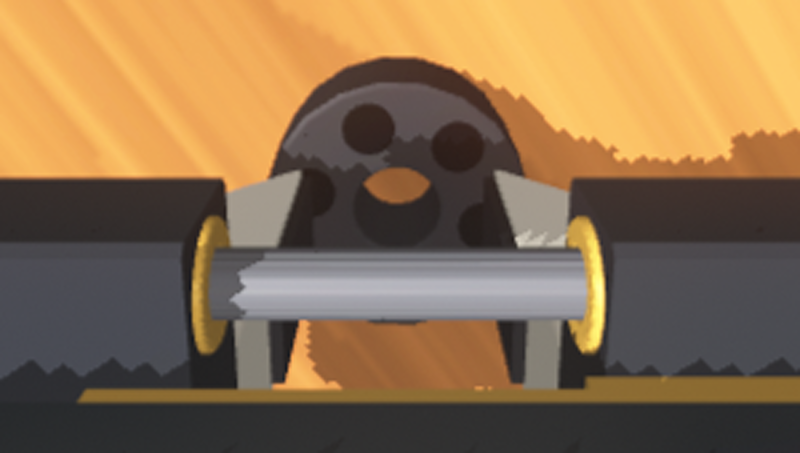

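```bash
python3 - <<'E'
from h import *
from rig import arm
c=arm.calibration('wrist');s=arm.get_state();Rt=R.from_quat(s['ee_rot'])
for l in ([0,.0186,0],[.0095,.0186,.0],[.0095,.0186,.022],[-.0095,.0186,.022],[.0095,.0186,-.022]):
  p=s['position']+Rt.apply(l);print(l,p.round(3),proj(c,p)[0].round(1),((proj(c,p)[0]-[130,170])*2.667).round())
E
```

```text
[0, 0.0186, 0] [0.553 0.301 0.027] [310.2 248.7] [481. 210.]
[0.0095, 0.0186, 0.0] [0.559 0.309 0.027] [310.7 233.9] [482. 170.]
[0.0095, 0.0186, 0.022] [0.559 0.309 0.005] [307.2 222.4] [473. 140.]
[-0.0095, 0.0186, 0.022] [0.548 0.293 0.005] [306.5 248.8] [471. 210.]
[0.0095, 0.0186, -0.022] [0.559 0.309 0.049] [315.1 248.6] [494. 210.]
```

```bash
python3 - <<'E'
from h import *
im=cv2.imread('pics/w1.png').astype(int)
s=im.max(2)-im.min(2)
m=(s<40)
for v in range(214,262,3): print(v,''.join('.' if not a else ('o' if b>110 else '#') for a,b in zip(m[v,120:440:3],im[v,120:440:3].max(1))))
E
```

```text
214 .............................................##################............................................
217 ..............................................################.............................................
220 ..............................................###############..............................................
223 ...............................................##############..............................................
226 ..............####...............................##########................................................
229 ...........#########...............................#####...................................................
232 ..........###########......................................................................................
235 .........#############..oo.......................................................oo........................
238 ####....###########oooooo##.....................................................##ooooo................####
241 ####...#########oooooooo###.....................................................###ooooooo.............####
244 ####...######.ooooooooo####.....................................................###oooooooooo..........####
247 ####...######oooooooooo####.....................................................####oooooooooo........#####
250 ####...#####oooooooooo#####.....................................................#####oooooooooo.......#####
253 ...##..###ooooooooooo######.....................................................######oooooooooo......##...
256 ...##..##ooooooooooo#######....................................................#######oooooooooooo....#....
259 ....#..#oooooooooooo#######....................................................########oooooooooooo...#....
```

The finger tips in the wrist image appear shorter than nominal, so the fingers may be closing just above the ring. I'll open and feel downward gently in 1 mm steps.

send_rows:
  increments:
    - {"slide": [0, 0, 0], "turn": [0, 0, 0], "fingers": 0}
    - {"slide": [0, 0, 0], "turn": [0, 0, 0], "fingers": 0}
    - {"slide": [0, 0, 0], "turn": [0, 0, 0], "fingers": 0}
    - {"slide": [0, 0, 0.1], "turn": [0, 0, 0], "fingers": 0}
    - {"slide": [0, 0, 0.2], "turn": [0, 0, 0], "fingers": 0}
    - {"slide": [0, 0, 0.3], "turn": [0, 0, 0], "fingers": 0}
    - {"slide": [0, 0, 0.4], "turn": [0, 0, 0], "fingers": 0}
    - {"slide": [0, 0, 0.5], "turn": [0, 0, 0], "fingers": 0}
    - {"slide": [0, 0, 0.6], "turn": [0, 0, 0], "fingers": 0}
    - {"slide": [0, 0, 0.7], "turn": [0, 0, 0], "fingers": 0}

```text
clock: 4.7
position: [0.5381, 0.3117, 0.0202]
ee_rot: [0.885, 0.465, -0.0, 0.0]
ft_force: [-0.3, -0.0, 0.5]
width: 0.0919
finger_force: 0.0
```

```bash
python3 - <<'E'
from h import *
from rig import arm
cv2.imwrite('pics/w4.png',arm.snapshot('wrist')[:,:,::-1]);s=arm.get_state();c=arm.calibration('wrist')
im=cv2.imread('pics/w4.png').astype(int);m=(im.max(2)-im.min(2))<40
print(s['position'],s['ft_force'],s['width'],proj(c,[.538,.312,.028]))
for v in range(190,275,4): print(v,''.join('.' if not a else ('o' if b>110 else '#') for a,b in zip(m[v,120:440:3],im[v,120:440:3].max(1))))
E
```

```text
[0.53803532 0.31171671 0.01999382] [-0.56355384  0.3252473  -0.15098163] 0.09180296662818486 [[279.09312807 253.87761272]]
190 ...........................................................................................................
194 ...........................................................................................................
198 ...............................................#############...............................................
202 .............................................#################.............................................
206 ...........................................#####################...........................................
210 ..........................................#######################..........................................
214 .........................................#########################.........................................
218 ........................................###########################........................................
222 .......................................#############################.........
[... 786 characters left out ...]
.#####oooooooooo.......#####
254 ...##.....ooooooooooo######.........##################################..........######ooooooooooo.....##...
258 ....#....ooooooooooo#######..........#################################.........########ooooooooooo....#....
262 ....#..ooooooooooo##########.........#################################.........#########oooooooooooo.......
266 #####oooooooooooooooooooooooooooooooooooooooooooooooooooooooooooooooooooooooooooooooooooooooooooooooooooooo
270 ####ooooooooooooooooooooooooooooooooooooooooooooooooooooooooooooooooooooooooooooooooooooooooooooooooooooooo
274 ###oooooooooooooooooooooooooooooooooooooooooooooooooooooooooooooooooooooooooooooooooooooooooooooooooooooooo
```

send_rows:
  increments:
    - {"slide": [0, 0, 0.3], "turn": [0, 0, 0], "fingers": 0}
    - {"slide": [0, 0, 0.6], "turn": [0, 0, 0], "fingers": 0}
    - {"slide": [0, 0, 0.9], "turn": [0, 0, 0], "fingers": 0}
    - {"slide": [0, 0, 1.1], "turn": [0, 0, 0], "fingers": 0}
    - {"slide": [0, 0, 1.3], "turn": [0, 0, 0], "fingers": 0}
    - {"slide": [0, 0, 1.4], "turn": [0, 0, 0], "fingers": 0}

```text
clock: 5.35
position: [0.538, 0.3117, 0.006]
ee_rot: [0.885, 0.465, -0.0, 0.0]
ft_force: [1.5, -0.6, 0.6]
width: 0.0918
finger_force: 0.0
```

send_rows:
  increments:
    - {"slide": [0, 0, 0.1], "turn": [0, 0, 0], "fingers": 0.3}
    - {"slide": [0, 0, 0.2], "turn": [0, 0, 0], "fingers": 0.5}
    - {"slide": [0, 0, 0.3], "turn": [0, 0, 0], "fingers": 0.5}
    - {"slide": [0, 0, 0.3], "turn": [0, 0, 0], "fingers": 0.5}
    - {"slide": [0, 0, 0.3], "turn": [0, 0, 0], "fingers": 0.5}
    - {"slide": [0, 0, 0.3], "turn": [0, 0, 0], "fingers": 0.5}
    - {"slide": [0, 0, 0.3], "turn": [0, 0, 0], "fingers": 0.5}
  grip_force: 25

```text
clock: 6.05
position: [0.5381, 0.3118, 0.0032]
ee_rot: [0.885, 0.465, -0.0, 0.0]
ft_force: [-0.8, -0.1, -1.0]
width: 0.0596
finger_force: 25.0
```

send_rows:
  increments:
    - {"slide": [0, 0, -0.5], "turn": [0, 0, 0], "fingers": 0.5}
    - {"slide": [0, 0, -2], "turn": [0, 0, 0], "fingers": 0.5}
    - {"slide": [0, 0, -5], "turn": [0, 0, 0], "fingers": 0.5}
    - {"slide": [0, 0, -8], "turn": [0, 0, 0], "fingers": 0.5}
    - {"slide": [0, 0, -10], "turn": [0, 0, 0], "fingers": 0.5}
    - {"slide": [0, 0, -10], "turn": [0, 0, 0], "fingers": 0.5}

```text
clock: 6.65
position: [0.5402, 0.3127, 0.1079]
ee_rot: [0.885, 0.465, 0.004, 0.0]
ft_force: [-0.5, 1.9, -0.7]
width: 0.0595
finger_force: 25.0
```

```bash
python3 - <<'E'
from h import *
from rig import arm
s=arm.get_state();print(s['position'],s['width'],s['finger_force'])
ct=arm.calibration('top');cs=arm.calibration('side')
for n,c,(x0,y0,x1,y1) in (('top',ct,(200,205,245,250)),('side',cs,(245,255,300,300))):
    im=cv2.imread(f'pics/{n}0.png');K=8
    p=cv2.resize(im[y0:y1,x0:x1],None,fx=K,fy=K,interpolation=cv2.INTER_CUBIC).astype(int)
    for thr in (125,145):
        m=((p.max(2)-p.min(2)<45)&(p.max(2)>thr)).astype(np.uint8)
        m=cv2.morphologyEx(m,cv2.MORPH_OPEN,np.ones((25,25)))
        k=cv2.convexHull(max(cv2.findContours(m,0,1)[0],key=cv2.contourArea))
        r=cv2.boxPoints(cv2.minAreaRect(k));r4=cv2.approxPolyDP(k,16,True)[:,0]
        f=lambda q:plane(c,(np.array(q)+.5)/K-.5+[x0,y0],.012)
        print(n,thr,'box',f(r).mean(0).round(4),'poly',len(r4),f(r4).mean(0).round(4),[round(float(np.linalg.norm(a)),4) for a in np.diff(f(np.vstack([r4,r4[:1]])),axis=0)])
E
```

```text
[0.5402233  0.31272108 0.10791534] 0.059508712214008594 24.999807430431247
top 125 box [0.5294 0.1424 0.012 ] poly 8 [0.5297 0.1427 0.012 ] [0.0196, 0.0601, 0.0207, 0.06, 0.0205, 0.0616, 0.0189, 0.0608]
top 145 box [0.5293 0.1431 0.012 ] poly 8 [0.5262 0.1432 0.012 ] [0.0446, 0.0316, 0.0257, 0.0519, 0.021, 0.0596, 0.0194, 0.059]
side 125 box [0.5293 0.1454 0.012 ] poly 8 [0.5276 0.1422 0.012 ] [0.0612, 0.0228, 0.0698, 0.0313, 0.0493, 0.0427, 0.033, 0.0203]
side 145 box [0.5309 0.1442 0.012 ] poly 8 [0.5258 0.1422 0.012 ] [0.0528, 0.0234, 0.0566, 0.0238, 0.0539, 0.0528, 0.0208, 0.019]
```

send_rows:
  increments:
    - {"slide": [-3, 1.9, 0], "turn": [0, 0, 0], "fingers": 0.5}
    - {"slide": [-6.5, 4.0, 0], "turn": [0, 0, 0], "fingers": 0.5}
    - {"slide": [-10, 6.2, 0], "turn": [0, 0, 0], "fingers": 0.5}
    - {"slide": [-12.5, 7.7, 0], "turn": [0, 0, 0], "fingers": 0.5}
    - {"slide": [-13.8, 8.5, 0], "turn": [0, 0, 0], "fingers": 0.5}
    - {"slide": [-14.4, 8.9, 0], "turn": [0, 0, 0], "fingers": 0.5}
    - {"slide": [-14.4, 8.9, 0], "turn": [0, 0, 0], "fingers": 0.5}
    - {"slide": [-14.4, 8.9, 0], "turn": [0, 0, 0], "fingers": 0.5}

```text
clock: 7.45
position: [0.5299, 0.1437, 0.1032]
ee_rot: [0.885, 0.466, 0.0, -0.0]
ft_force: [0.1, 0.0, -1.5]
width: 0.0594
finger_force: 25.0
```

```bash
python3 - <<'E'
from h import *
from rig import arm
c=arm.calibration('wrist');s=arm.get_state();im=arm.snapshot('wrist')[:,:,::-1]
cv2.imwrite('pics/w5.png',im);print(s['position'],R.from_quat(s['ee_rot']).as_matrix()[:,2])
print(proj(c,[[.5297,.1428,.072],[*s['position'][:2],s['position'][2]+.025],[.5792,.1038,.012],[.5681,.192,.012]]))
print(rel(s['position'],s['ee_rot'],[.5297,.1428,s['position'][2]],down(.97)))
cv2.imwrite('pics/w5c.png',cv2.resize(im[150:330,140:420],(800,514),interpolation=cv2.INTER_CUBIC))
E
```

```text
[0.52987048 0.1437123  0.10318259] [ 6.37280689e-05  3.44732708e-04 -9.99999939e-01]
[[279.86578823 232.25236235]
 [279.48148449 267.85150481]
 [348.63414267 213.81418004]
 [284.0878845  139.12102329]]
(array([-0.08,  0.04, -0.  ]), array([-0.   , -0.   , -0.002]))
```

View pics/w5c.png

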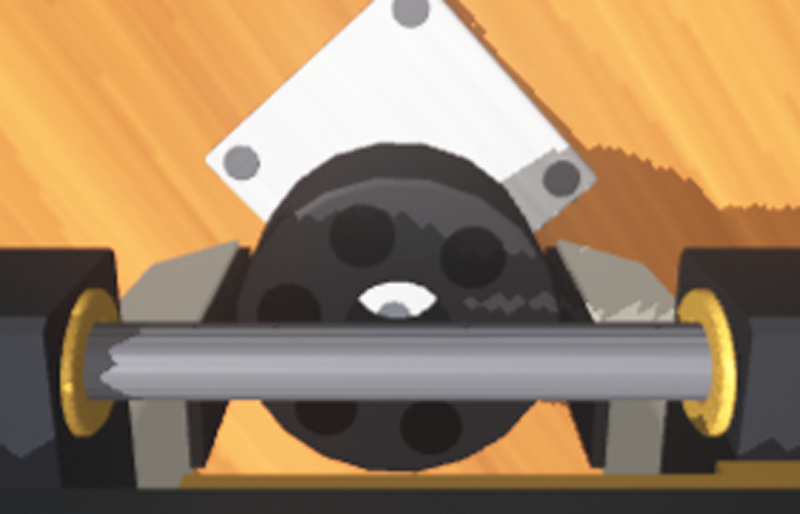

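The wrist crop shows the ring level in the grip. The post tip shows through the bore at crop (393,312), almost in line with it. The plate's opposite corners are at crop (207,160) and (597,180).

```bash
python3 - <<'E'
from h import *
from rig import arm
c=arm.calibration('wrist');s=arm.get_state()
P=plane(c,[[212.1,205.7],[348.6,212.7]],.012);print(P,P.mean(0),np.linalg.norm(P[0]-P[1]),s['position'])
im=cv2.imread('pics/w5.png').astype(int)
for z in (.1,.128):
  print(z,plane(c,[279.0,255],z))
# bolts as an independent check
g=im[150:240,200:360];m=((g.max(2)<190)&(g.max(2)>70)&(g.max(2)-g.min(2)<25)).astype(np.uint8)
for k in cv2.findContours(m,0,1)[0]:
    if 40<cv2.contourArea(k)<400:
        M=cv2.moments(k);q=np.array([M['m10'],M['m01']])/M['m00']+[200,150];print('bolt',q,plane(c,q,.013),cv2.contourArea(k))
E
```

```text
[[0.48130292 0.18055859 0.012     ]
 [0.57969086 0.10490285 0.012     ]] [0.53049689 0.14273072 0.012     ] 0.12411275951549426 [0.52981856 0.14387071 0.10315986]
0.1 [[0.52646527 0.13941771 0.1       ]]
0.128 [[0.53367628 0.14992074 0.128     ]]
bolt [224.08207705 206.57118928] [[0.49005708 0.17387336 0.013     ]] 99.5
bolt [283.38235294 153.93529412] [[0.5605441  0.18228875 0.013     ]] 85.0
```

```bash
python3 - <<'E'
from h import *
from rig import arm
c=arm.calibration('wrist');s=arm.get_state();t=np.linspace(0,6.283,60)
for z in (.1,.128):
  q=proj(c,np.c_[s['position'][0]+.03*np.cos(t),s['position'][1]+.03*np.sin(t),0*t+z]);q=(q-[140,150]+.5)*2.857
  print(z,q.min(0).round(),q.max(0).round())
E
```

```text
0.1 [260. 142.] [539. 402.]
0.128 [235. 180.] [565. 480.]
```

send_rows:
  increments:
    - {"slide": [-0.07, 0.07, 0.5], "turn": [0, 0, 0], "fingers": 0.5}
    - {"slide": [-0.07, 0.07, 1.5], "turn": [0, 0, 0], "fingers": 0.5}
    - {"slide": [-0.07, 0.07, 2.5], "turn": [0, 0, 0], "fingers": 0.5}
    - {"slide": [-0.07, 0.07, 3.3], "turn": [0, 0, 0], "fingers": 0.5}
    - {"slide": [-0.07, 0.07, 3.9], "turn": [0, 0, 0], "fingers": 0.5}
    - {"slide": [-0.07, 0.07, 4.4], "turn": [0, 0, 0], "fingers": 0.5}
    - {"slide": [-0.07, 0.07, 4.8], "turn": [0, 0, 0], "fingers": 0.5}
    - {"slide": [-0.07, 0.07, 5.0], "turn": [0, 0, 0], "fingers": 0.5}

```text
clock: 8.3
position: [0.5299, 0.1417, 0.0529]
ee_rot: [0.885, 0.465, -0.0, -0.0]
ft_force: [-0.2, 0.1, -1.4]
width: 0.0598
finger_force: 25.0
```

send_rows:
  increments:
    - {"slide": [0, 0, 0.5], "turn": [0, 0, 0], "fingers": 0.5}
    - {"slide": [0, 0, 1.2], "turn": [0, 0, 0], "fingers": 0.5}
    - {"slide": [0, 0, 1.9], "turn": [0, 0, 0], "fingers": 0.5}
    - {"slide": [0, 0, 2.5], "turn": [0, 0, 0], "fingers": 0.5}
    - {"slide": [0, 0, 3.0], "turn": [0, 0, 0], "fingers": 0.5}
    - {"slide": [0, 0, 3.4], "turn": [0, 0, 0], "fingers": 0.5}
    - {"slide": [0, 0, 3.6], "turn": [0, 0, 0], "fingers": 0.5}
    - {"slide": [0, 0, 3.7], "turn": [0, 0, 0], "fingers": 0.5}
    - {"slide": [0, 0, 3.75], "turn": [0, 0, 0], "fingers": 0.5}
    - {"slide": [0, 0, 3.8], "turn": [0, 0, 0], "fingers": 0.5}

```text
clock: 9.3
position: [0.5301, 0.1417, 0.0155]
ee_rot: [0.885, 0.465, 0.0, 0.0]
ft_force: [-0.2, -0.2, -1.4]
width: 0.0598
finger_force: 25.0
```

send_rows:
  increments:
    - {"slide": [0, 0, 0.05], "turn": [0, 0, 0], "fingers": 0.5}
    - {"slide": [0, 0, 0.1], "turn": [0, 0, 0], "fingers": 0.5}
    - {"slide": [0, 0, 0.1], "turn": [0, 0, 0], "fingers": 0.5}

```text
clock: 9.6
position: [0.5302, 0.1417, 0.0152]
ee_rot: [0.885, 0.465, 0.0, 0.0]
ft_force: [-2.7, 1.1, 5.8]
width: 0.0594
finger_force: 25.0
```

send_rows:
  increments:
    - {"slide": [0, 0, 0], "turn": [0, 0, 0], "fingers": 0.25}
    - {"slide": [0, 0, 0], "turn": [0, 0, 0], "fingers": 0.15}
    - {"slide": [0, 0, 0], "turn": [0, 0, 0], "fingers": 0.15}
    - {"slide": [0, 0, -2], "turn": [0, 0, 0], "fingers": 0.15}
    - {"slide": [0, 0, -6], "turn": [0, 0, 0], "fingers": 0.15}
    - {"slide": [0, 0, -10], "turn": [0, 0, 0], "fingers": 0.15}
    - {"slide": [3, -7, -11], "turn": [0, 0, 0], "fingers": 0.25}
    - {"slide": [5, -12, -11], "turn": [0, 0, 0], "fingers": 0.3}
    - {"slide": [7, -17, -10], "turn": [0, 0, 0], "fingers": 0.3}
    - {"slide": [9, -21.4, -9], "turn": [0, 0, 0], "fingers": 0.3}

```text
clock: 10.6
position: [0.4218, 0.3102, 0.1103]
ee_rot: [0.885, 0.465, 0.001, 0.0]
ft_force: [1.0, -0.1, 0.6]
width: 0.0642
finger_force: 0.0
```

send_rows:
  increments:
    - {"slide": [0, 0, 0], "turn": [0, 0, 0], "fingers": 0.3}
    - {"slide": [0, 0, 0], "turn": [0, 0, 0], "fingers": 0.3}

```text
clock: 10.8
position: [0.4219, 0.3095, 0.1096]
ee_rot: [0.884, 0.467, -0.0, 0.0]
ft_force: [0.1, -0.3, 0.2]
width: 0.0642
finger_force: 0.0
```

```bash
cat > m.py <<'E'
from h import *
from rig import arm
c=arm.calibration('wrist');s=arm.get_state();im=arm.snapshot('wrist')[:,:,::-1]
cv2.imwrite('pics/w6.png',im);print(s['position'],s['width'])
e=proj(c,[.4046,.3373,.024])[0];x,y=e.round().astype(int)
t=np.linspace(0,6.283,90);P=lambda z:proj(c,np.c_[.4046+.0235*np.cos(t),.3373+.0235*np.sin(t),0*t+z])
b=np.vstack([P(0),P(.024)]);print('pred',e,b.min(0),b.max(0))
a=im.astype(int);m=((a.max(2)-a.min(2))<40)
for v in range(y-40,y+36,3): print(v,''.join('.' if not q else '#' for q in m[v,x-60:x+60:2]))
print('cols',x-60)
E
python3 m.py
```

```text
[0.42193633 0.30946622 0.1096014 ] 0.06418985074169634
pred [244.9886185  195.74440469] [218.15607757 165.52629766] [272.36370875 221.26823803]
156 ............................................................
159 ............................................................
162 ............................................................
165 ............................................................
168 ...........................########.........................
171 ........................##############......................
174 ......................##################....................
177 .....................####################...................
180 ...................#######################..................
183 ...................########################.................
186 ..................#########......##########.................
189 ..................########.........########.................
192 ..................########..........########................
195 ..................#########.........#######.................
198 ..................##########.......########.................
201 ..................#########################.................
204 ...................#######################..................
207 ...................#######################..................
210 .....................####################...................
213 ......................#################.....................
216 ........................#############.......................
219 .............................####...........................
222 ............................................................
225 ............................................................
228 ............................................................
231 ............................................................
cols 185
```

send_rows:
  increments:
    - {"slide": [1.3, -2.9, 1], "turn": [0, 0, 0], "fingers": 0.3}
    - {"slide": [1.3, -2.9, 4], "turn": [0, 0, 0], "fingers": 0.3}
    - {"slide": [1.3, -2.9, 7], "turn": [0, 0, 0], "fingers": 0.3}
    - {"slide": [1.3, -2.9, 9], "turn": [0, 0, 0], "fingers": 0.3}
    - {"slide": [1.3, -2.9, 10.2], "turn": [0, 0, 0], "fingers": 0.3}
    - {"slide": [1.3, -2.9, 10.4], "turn": [0, 0, 0], "fingers": 0.3}
    - {"slide": [1.3, -2.9, 10.4], "turn": [0, 0, 0], "fingers": 0.6}
    - {"slide": [1.3, -2.9, 10.4], "turn": [0, 0, 0], "fingers": 0.6}
    - {"slide": [1.3, -2.9, 10.4], "turn": [0, 0, 0], "fingers": 0.6}
    - {"slide": [1.3, -2.9, 10.4], "turn": [0, 0, 0], "fingers": 0.6}
  grip_force: 20

```text
clock: 11.85
position: [0.4068, 0.3362, 0.0068]
ee_rot: [0.885, 0.465, 0.001, 0.0]
ft_force: [0.3, -0.6, 3.4]
width: 0.0466
finger_force: 20.0
```

send_rows:
  increments:
    - {"slide": [0, 0, -1], "turn": [0, 0, 0], "fingers": 0.6}
    - {"slide": [0, 0, -4], "turn": [0, 0, 0], "fingers": 0.6}
    - {"slide": [0, 0, -8], "turn": [0, 0, 0], "fingers": 0.6}
    - {"slide": [-1, 2.4, -10], "turn": [0, 0, 0], "fingers": 0.6}
    - {"slide": [-2.8, 6.5, -10], "turn": [0, 0, 0], "fingers": 0.6}
    - {"slide": [-4.6, 10.8, -10], "turn": [0, 0, 0], "fingers": 0.6}
    - {"slide": [-6.4, 15, -10], "turn": [0, 0, 0], "fingers": 0.6}
    - {"slide": [-8, 18.8, -10], "turn": [0, 0, 0], "fingers": 0.6}
    - {"slide": [-8.8, 20.6, -10], "turn": [0, 0, 0], "fingers": 0.6}
    - {"slide": [-9, 21.2, -10], "turn": [0, 0, 0], "fingers": 0.6}

```text
clock: 12.85
position: [0.5306, 0.1396, 0.1064]
ee_rot: [0.886, 0.464, 0.0, 0.0]
ft_force: [0.3, 0.5, -0.6]
width: 0.0465
finger_force: 20.0
```

send_rows:
  increments:
    - {"slide": [0, 0, 0], "turn": [0, 0, 0], "fingers": 0.6}
    - {"slide": [0, 0, 0], "turn": [0, 0, 0], "fingers": 0.6}

```text
clock: 13.05
position: [0.5288, 0.1426, 0.1059]
ee_rot: [0.885, 0.466, -0.0, -0.0]
ft_force: [-0.3, 0.9, -1.1]
width: 0.0468
finger_force: 20.0
```

```bash
python3 - <<'E'
from h import *
from rig import arm
c=arm.calibration('wrist');s=arm.get_state();im=arm.snapshot('wrist')[:,:,::-1];cv2.imwrite('pics/w7.png',im)
print(s['position'],s['ee_rot'],s['finger_force'],rel(s['position'],s['ee_rot'],[.5301,.1417,.107],down(.97)))
t=np.linspace(0,6.283,90)
for z in (s['position'][2]-.0068,s['position'][2]+.0172):
    q=proj(c,np.c_[s['position'][0]+.0235*np.cos(t),s['position'][1]+.0235*np.sin(t),0*t+z]);print(q.min(0).round(1),q.max(0).round(1))
a=im.astype(int);m=a.max(2)<75
for v in range(190,320,4): print(v,''.join('#' if q else '.' for q in m[v,210:350:2]))
E
```

```text
[0.52882525 0.1425933  0.10591484] [ 8.84976523e-01  4.65635536e-01 -2.07799068e-04 -2.40257916e-04] 19.999559316784143 (array([-0.  ,  0.16, -0.11]), array([-0.001,  0.   , -0.001]))
[241.9 208.2] [316.9 278.2]
[236.4 220.2] [322.5 299.2]
190 .............................######.............#.....................
194 ............................#######......######.......................
198 .............................######.....########......................
202 .........................................######.......................
206 ......................####............................................
210 ....................#######...##...####...............................
214 .....................################################.................
218 ......................###############################.................
222 ....................#########...........#############.................
226 ...................#################################..................
230 ..................##################################..................
234 .................##.###########
[... 914 characters left out ...]
.........................
286 ......................................................................
290 ......######..............................................######......
294 ......#####................################................#####......
298 ......#####................................................#####......
302 ......####..................................................####......
306 ......###....................................................###......
310 ......###....................................................###......
314 ......................................................................
318 ......................................................................
```

send_rows:
  increments:
    - {"slide": [0, 0.15, 0], "turn": [0, 0, 0], "fingers": 0.6}
    - {"slide": [0, 0.15, 1], "turn": [0, 0, 0], "fingers": 0.6}
    - {"slide": [0, 0.15, 2], "turn": [0, 0, 0], "fingers": 0.6}
    - {"slide": [0, 0.15, 2.8], "turn": [0, 0, 0], "fingers": 0.6}
    - {"slide": [0, 0.15, 3.4], "turn": [0, 0, 0], "fingers": 0.6}
    - {"slide": [0, 0.15, 4], "turn": [0, 0, 0], "fingers": 0.6}
    - {"slide": [0, 0.15, 4.6], "turn": [0, 0, 0], "fingers": 0.6}
    - {"slide": [0, 0.15, 5.1], "turn": [0, 0, 0], "fingers": 0.6}
    - {"slide": [0, 0.15, 5.5], "turn": [0, 0, 0], "fingers": 0.6}

```text
clock: 14.0
position: [0.5308, 0.1407, 0.0504]
ee_rot: [0.885, 0.465, -0.0, -0.0]
ft_force: [0.1, -0.1, -0.1]
width: 0.0467
finger_force: 20.0
```

send_rows:
  increments:
    - {"slide": [0, 0, 0.2], "turn": [0, 0, 0], "fingers": 0.6}
    - {"slide": [0, 0, 0.3], "turn": [0, 0, 0], "fingers": 0.6}
    - {"slide": [0, 0, 0.35], "turn": [0, 0, 0], "fingers": 0.6}
    - {"slide": [0, 0, 0.4], "turn": [0, 0, 0], "fingers": 0.6}
    - {"slide": [0, 0, 0.4], "turn": [0, 0, 0], "fingers": 0.6}

```text
clock: 14.5
position: [0.531, 0.1407, 0.0469]
ee_rot: [0.885, 0.465, 0.0, 0.0]
ft_force: [-0.0, 0.8, -1.1]
width: 0.0465
finger_force: 20.0
```

send_rows:
  increments:
    - {"slide": [0, 0, 0.05], "turn": [0, 0, 0], "fingers": 0.6}
    - {"slide": [0, 0, 0.1], "turn": [0, 0, 0], "fingers": 0.6}
    - {"slide": [0, 0, 0.1], "turn": [0, 0, 0], "fingers": 0.6}

```text
clock: 14.8
position: [0.531, 0.1408, 0.0467]
ee_rot: [0.885, 0.465, 0.0, 0.0]
ft_force: [-2.4, -0.1, 8.0]
width: 0.0469
finger_force: 20.0
```

send_rows:
  increments:
    - {"slide": [0, 0, 0], "turn": [0, 0, 0], "fingers": 0.4}
    - {"slide": [0, 0, 0], "turn": [0, 0, 0], "fingers": 0.3}
    - {"slide": [0, 0, -2], "turn": [0, 0, 0], "fingers": 0.3}
    - {"slide": [0, 0, -6], "turn": [0, 0, 0], "fingers": 0.3}
    - {"slide": [0, 0, -11], "turn": [0, 0, 0], "fingers": 0.3}
    - {"slide": [0, 0, -15], "turn": [0, 0, 0], "fingers": 0.3}
    - {"slide": [-4, 1.8, -19], "turn": [0, 0, -0.15], "fingers": 0.4}
    - {"slide": [-8.5, 3.8, -19], "turn": [0, 0, -0.3], "fingers": 0.6}
    - {"slide": [-13, 5.8, -19], "turn": [0, 0, -0.45], "fingers": 0.7}
    - {"slide": [-17.5, 7.9, -19], "turn": [0, 0, -0.6], "fingers": 0.7}

```text
clock: 15.8
position: [0.5003, -0.0283, 0.2362]
ee_rot: [0.723, 0.69, 0.0, 0.001]
ft_force: [1.1, -0.4, 0.1]
width: 0.0372
finger_force: 0.0
```

```bash
python3 - <<'E'
from h import *
from rig import arm
s=arm.get_state();print(s['position'],rel(s['position'],s['ee_rot'],[.4555,-.276,.24],down(1.74)))
E
```

```text
[ 0.50028643 -0.02832534  0.23616054] (array([-24.95,  -3.32,  -0.38]), array([ 0.001,  0.001, -0.216]))
```

send_rows:
  increments:
    - {"slide": [-5, -0.7, 0], "turn": [0, 0, -0.1], "fingers": 0.7}
    - {"slide": [-10, -1.3, 0], "turn": [0, 0, -0.2], "fingers": 0.7}
    - {"slide": [-15, -2, 0], "turn": [0, 0, -0.2], "fingers": 0.7}
    - {"slide": [-20, -2.7, 0], "turn": [0, 0, -0.2], "fingers": 0.7}
    - {"slide": [-23.5, -3.1, 0], "turn": [0, 0, -0.2], "fingers": 0.7}
    - {"slide": [-25, -3.3, 0], "turn": [0, 0, -0.2], "fingers": 0.7}
    - {"slide": [-25, -3.3, 0], "turn": [0, 0, -0.2], "fingers": 0.7}
    - {"slide": [-25, -3.3, 0], "turn": [0, 0, -0.2], "fingers": 0.7}

```text
clock: 16.6
position: [0.4547, -0.2736, 0.2355]
ee_rot: [0.653, 0.757, 0.0, -0.0]
ft_force: [0.3, 0.6, -1.0]
width: 0.0278
finger_force: 0.0
```

```bash
python3 - <<'E'
from h import *
from rig import arm
c=arm.calibration('wrist');s=arm.get_state();a=arm.snapshot('wrist')[:,:,::-1];cv2.imwrite('pics/w8.png',a)
cv2.imwrite('pics/t8.png',arm.snapshot('top')[:,:,::-1])
print(s['position'],s['ee_rot'],s['width'],proj(c,[[.4486,-.2255,.136],[.4623,-.325,.136]]))
E
```

```text
[ 0.45465887 -0.27364675  0.23547877] [ 6.53198580e-01  7.57186453e-01  2.73197733e-04 -4.63695798e-04] 0.027798495538765337 [[280.13173954 153.9787743 ]
 [279.01239817 257.65697617]]
```

View pics/w8.png

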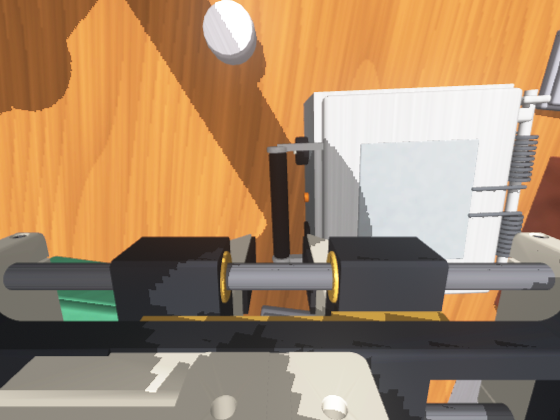

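The wrist view shows the handle bar running from about (278,150) to (281,258). It lies centred between the fingers, close to my prediction. Fitting its axis now.

```bash
python3 - <<'E'
from h import *
from rig import arm
c=arm.calibration('wrist');s=arm.get_state();im=cv2.imread('pics/w8.png').astype(int)
m=(im.max(2)<60)
pts=[]
for v in range(165,232,3):
    u=np.where(m[v,262:300])[0]+262; pts.append((u.mean(),v,len(u)))
pts=np.array(pts);print(pts[::5])
l=np.polyfit(pts[:,1],pts[:,0],1);ends=[(np.polyval(l,v),v) for v in (152,258)]
P=plane(c,ends,.136+.002);print(P,P.mean(0),np.linalg.norm(P[0]-P[1]))
d=P[0]-P[1];yaw=np.arctan2(d[1],d[0])-np.pi/2;print('cover x yaw',yaw)
print(rel(s['position'],s['ee_rot'],[*P.mean(0)[:2],.2],down(yaw+np.pi/2)),s['position'])
# cover edges: bright/left edge
e=plane(c,[[319,96],[517,87]],.145);print('far edge yaw',np.arctan2(*(e[1]-e[0])[1::-1]))
e=plane(c,[[324,95],[326,235]],.145);print('front edge yaw',np.arctan2(*(e[0]-e[1])[1::-1])-np.pi/2)
E
```

```text
[[278.  165.   17. ]
 [278.5 180.   16. ]
 [279.  195.   17. ]
 [279.5 210.   16. ]
 [280.5 225.   16. ]]
[[ 0.44609628 -0.22348126  0.138     ]
 [ 0.46529877 -0.32362001  0.138     ]] [ 0.45569753 -0.27355064  0.138     ] 0.10196325511902066
cover x yaw 0.18945891958838934
(array([-0.06,  0.06,  3.57]), array([ 0.  , -0.  , -0.04])) [ 0.45500811 -0.27305196  0.23574925]
far edge yaw 0.1910160729456551
front edge yaw 0.2038460123054635
```

send_rows:
  increments:
    - {"slide": [0, 0.05, 2], "turn": [0, 0, -0.04], "fingers": 0.7}
    - {"slide": [-0.05, 0.05, 5], "turn": [0, 0, -0.04], "fingers": 0.7}
    - {"slide": [-0.05, 0.05, 7.5], "turn": [0, 0, -0.04], "fingers": 0.7}
    - {"slide": [-0.05, 0.05, 9], "turn": [0, 0, -0.04], "fingers": 0.7}
    - {"slide": [-0.05, 0.05, 10], "turn": [0, 0, -0.04], "fingers": 0.7}
    - {"slide": [-0.05, 0.05, 11], "turn": [0, 0, -0.04], "fingers": 0.7}
    - {"slide": [-0.05, 0.05, 11.7], "turn": [0, 0, -0.04], "fingers": 0.7}
    - {"slide": [-0.05, 0.05, 12.1], "turn": [0, 0, -0.04], "fingers": 0.7}
    - {"slide": [-0.05, 0.05, 12.1], "turn": [0, 0, -0.04], "fingers": 0.7}

```text
clock: 17.6
position: [0.4552, -0.275, 0.1146]
ee_rot: [0.638, 0.77, -0.0, -0.0]
ft_force: [0.1, 0.5, 0.8]
width: 0.0275
finger_force: 0.0
```

send_rows:
  increments:
    - {"slide": [0, 0, 0], "turn": [0, 0, 0], "fingers": 0.9}
    - {"slide": [0, 0, 0], "turn": [0, 0, 0], "fingers": 0.9}
    - {"slide": [0, 0, 0], "turn": [0, 0, 0], "fingers": 0.9}
    - {"slide": [0, 0, 0], "turn": [0, 0, 0], "fingers": 0.9}
  grip_force: 20

```text
clock: 18.0
position: [0.4556, -0.2754, 0.1152]
ee_rot: [0.638, 0.77, 0.0, 0.001]
ft_force: [1.1, 0.4, 0.0]
width: 0.0151
finger_force: 20.0
```

```bash
python3 - <<'E'
from h import *
from rig import arm
s=arm.get_state();print(s['position'],s['ft_force'],s['qpos'].round(2),s['ee_rot'])
for t in np.arange(0,1.2,.05): print(round(t,2),(21.6*(1-np.cos(t))).round(2),(-21.6*np.sin(t)).round(2))
# check stack in top view before the approach to the handle
ct=arm.calibration('top');T=cv2.imread('pics/t8.png')
a=dark(T,(205,210,240,245),ch=14,thr=75);print('stack',a[0],a[1],plane(ct,a[0],.05))
E
```

```text
[ 0.45562335 -0.27538989  0.11516533] [1.08510253 0.39712834 0.01348005] [-0.69  0.46  1.66  0.    1.02 -0.87] [6.37978037e-01 7.70054189e-01 1.06821732e-04 7.47129009e-04]
0.0 0.0 -0.0
0.05 0.03 -1.08
0.1 0.11 -2.16
0.15 0.24 -3.23
0.2 0.43 -4.29
0.25 0.67 -5.34
0.3 0.96 -6.38
0.35 1.31 -7.41
0.4 1.71 -8.41
0.45 2.15 -9.4
0.5 2.64 -10.36
0.55 3.19 -11.29
0.6 3.77 -12.2
0.65 4.4 -13.07
0.7 5.08 -13.92
0.75 5.8 -14.72
0.8 6.55 -15.49
0.85 7.34 -16.23
0.9 8.17 -16.92
0.95 9.04 -17.57
1.0 9.93 -18.18
1.05 10.85 -18.74
1.1 11.8 -19.25
1.15 12.78 -19.72
stack [220.06040764 226.30067444] (18.840112686157227, 19.478586196899414) [[0.5266866  0.13891333 0.05      ]]
```

send_rows:
  increments:
    - {"slide": [0, 0.01, -0.5], "turn": [0, 0, 0], "fingers": 0.9}
    - {"slide": [0, 0.05, -1.5], "turn": [0, 0, 0], "fingers": 0.9}
    - {"slide": [0, 0.11, -2.16], "turn": [0, 0, 0], "fingers": 0.9}
    - {"slide": [0, 0.24, -3.23], "turn": [0, 0, 0], "fingers": 0.9}
    - {"slide": [0, 0.43, -4.29], "turn": [0, 0, 0], "fingers": 0.9}
    - {"slide": [0, 0.67, -5.34], "turn": [0, 0, 0], "fingers": 0.9}
    - {"slide": [0, 0.96, -6.38], "turn": [0, 0, 0], "fingers": 0.9}
    - {"slide": [0, 1.31, -7.41], "turn": [0, 0, 0], "fingers": 0.9}
    - {"slide": [0, 1.71, -8.41], "turn": [0, 0, 0], "fingers": 0.9}
    - {"slide": [0, 2.15, -9.4], "turn": [0, 0, 0], "fingers": 0.9}

```text
clock: 19.0
position: [0.4753, -0.2715, 0.2095]
ee_rot: [0.638, 0.77, -0.001, -0.001]
ft_force: [-3.1, -6.1, -2.9]
width: 0.0156
finger_force: 20.0
```

send_rows:
  increments:
    - {"slide": [0, 0.49, -0.96], "turn": [0, 0, 0], "fingers": 0.9}
    - {"slide": [0, 1.04, -1.89], "turn": [0, 0, 0], "fingers": 0.9}
    - {"slide": [0, 1.62, -2.8], "turn": [0, 0, 0], "fingers": 0.9}
    - {"slide": [0, 2.25, -3.67], "turn": [0, 0, 0], "fingers": 0.9}
    - {"slide": [0, 2.93, -4.52], "turn": [0, 0, 0], "fingers": 0.9}
    - {"slide": [0, 3.65, -5.32], "turn": [0, 0, 0], "fingers": 0.9}
    - {"slide": [0, 4.4, -6.09], "turn": [0, 0, 0], "fingers": 0.9}
    - {"slide": [0, 4.8, -6.47], "turn": [0, 0, 0], "fingers": 0.9}
    - {"slide": [0, 4.8, -6.47], "turn": [0, 0, 0], "fingers": 0.9}

```text
clock: 19.9
position: [0.5208, -0.2631, 0.2769]
ee_rot: [0.638, 0.77, -0.003, -0.0]
ft_force: [-15.1, -3.0, 13.1]
width: 0.0153
finger_force: 20.0
```

```bash
python3 - <<'E'
from h import *
from rig import arm
s=arm.get_state();print(s['position'],s['ft_force'],s['ft_torque'].round(2),s['width'],s['ee_rot'])
p0=np.array([.4556,-.2754,.1152]);d=s['position']-p0;a=.19
x=d[0]*np.cos(a)+d[1]*np.sin(a);y=-d[0]*np.sin(a)+d[1]*np.cos(a);print('x,y,z',x,y,d[2],'theta',np.arctan2(d[2],.216-x),'r',np.hypot(d[2],.216-x))
c=arm.calibration('wrist');im=arm.snapshot('wrist')[:,:,::-1];cv2.imwrite('pics/w9.png',im)
cv2.imwrite('pics/s9.png',arm.snapshot('side')[:,:,::-1])
E
```

```text
[ 0.52083236 -0.26308079  0.27693386] [-15.13947747  -2.99286793  13.09150252] [-0.67  2.5   0.04] 0.015316532684293492 [ 6.38283216e-01  7.69797414e-01 -2.50695066e-03 -4.39588379e-04]
x,y,z 0.06638504742850844 -0.00022220003512756804 0.16173385871966786 theta 0.8243024114307189 r 0.22032356907358583
```

send_rows:
  increments:
    - {"slide": [0, -0.15, -0.15], "turn": [0, 0, 0], "fingers": 0.9}
    - {"slide": [0, -0.3, -0.3], "turn": [0, 0, 0], "fingers": 0.9}
    - {"slide": [0, -0.3, -0.3], "turn": [0, 0, 0], "fingers": 0.9}
  grip_force: 12

```text
clock: 20.3
position: [0.5205, -0.2631, 0.2768]
ee_rot: [0.638, 0.77, -0.0, 0.0]
ft_force: [0.2, -4.6, -0.7]
width: 0.0153
finger_force: 12.0
```

```bash
python3 - <<'E'
from h import *
from rig import arm
s=arm.get_state();print(s['position'],s['ft_force'],s['ft_torque'].round(2),s['width'],s['finger_force'])
p0=np.array([.4556,-.2754,.1152]);d=s['position']-p0;a=.19
x=d[0]*np.cos(a)+d[1]*np.sin(a);print('x,z',x,d[2],'theta',np.arctan2(d[2],.216-x),'r',np.hypot(d[2],.216-x))
c=arm.calibration('wrist');cs=arm.calibration('side')
w=arm.snapshot('wrist')[:,:,::-1];sd=arm.snapshot('side')[:,:,::-1];cv2.imwrite('pics/w10.png',w);cv2.imwrite('pics/s10.png',sd)
print(c['origin'],s['position'])
cv2.imwrite('pics/v10.png',np.hstack([cv2.resize(w[60:340,100:460],(400,311),interpolation=3),cv2.resize(sd[60:200,240:420],(400,311),interpolation=3)]))
E
```

```text
[ 0.52054933 -0.26305112  0.27682419] [ 0.21410408 -4.59897964 -0.68120509] [-0.8  -0.11 -0.  ] 0.015345591050870966 12.000220566987991
x,z 0.06611271013971716 0.16162419288979982 theta 0.8230576224953775 r 0.22042817285669195
[ 0.50756738 -0.19418618  0.4392731 ] [ 0.52054933 -0.26305112  0.27682419]
```

View pics/v10.png

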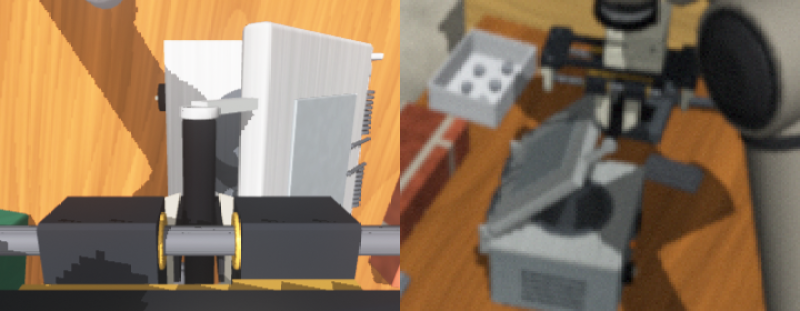

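The composite shows the cover raised about halfway and the bar centred between the pads, with its +y end cap at wrist (280,156) and side (333,126). With the relaxed radius the force has dropped to almost nothing. I'll check the cover angle by triangulation.

```bash
python3 - <<'E'
from h import *
from rig import arm
c=arm.calibration('wrist');cs=arm.calibration('side');s=arm.get_state()
f=lambda q,sc,o:(np.array(q)+.5)/sc-.5+o
p,e=tri(c,f([200,107],1.111,[100,60]),cs,f([207,147],2.222,[240,60]));print('cap',p,e,(p-s['position']))
ux=np.array([np.cos(.19),np.sin(.19),0]);h=np.array([.4557,-.274,.136])+.216*ux;print('hinge',h)
for th in (.78,.8,.82,.84,.88):
    b=h-ux*.216*np.cos(th)+[0,0,.216*np.sin(th)];u=np.array([-np.sin(.19),np.cos(.19),0])
    print(th,b.round(4),'z rel',round(b[2]-s['position'][2],4),proj(c,[b+.05*u,b+.02*u]).round(1).tolist(),proj(cs,[b+.05*u]).round(1).tolist())
im=cv2.imread('pics/w10.png').astype(int)
for v in range(170,240,8):
    u=np.where(im[v,255:300].max(1)<75)[0]+255;print(v,u.min(),u.max(),len(u))
E
```

```text
cap [ 0.51065294 -0.20729606  0.29015167] 0.0003965573412746058 [-0.00975916  0.05575229  0.01348035]
hinge [ 0.66781291 -0.23320648  0.136     ]
0.78 [ 0.517  -0.2622  0.2879] z rel 0.0112 [[272.4, 165.8], [273.0, 220.7]] [[334.8, 125.5]]
0.8 [ 0.52   -0.2616  0.2909] z rel 0.0143 [[278.3, 166.5], [278.6, 222.5]] [[333.7, 124.5]]
0.82 [ 0.5231 -0.261   0.2939] z rel 0.0173 [[284.6, 167.2], [284.5, 224.2]] [[332.6, 123.5]]
0.84 [ 0.5262 -0.2604  0.2968] z rel 0.0202 [[291.2, 168.0], [290.7, 226.0]] [[331.6, 122.5]]
0.88 [ 0.5327 -0.2592  0.3025] z rel 0.0258 [[305.5, 169.5], [304.3, 229.6]] [[329.3, 120.5]]
170 265 294 30
178 265 294 30
186 265 293 29
194 265 293 29
202 265 295 31
210 265 299 35
218 265 299 35
226 265 293 29
234 265 292 28
```

send_rows:
  increments:
    - {"slide": [-0.05, 0.35, -0.33], "turn": [0, 0, 0], "fingers": 0.9}
    - {"slide": [-0.1, 0.79, -0.73], "turn": [0, 0, 0], "fingers": 0.9}
    - {"slide": [-0.1, 1.62, -1.43], "turn": [0, 0, 0], "fingers": 0.9}
    - {"slide": [-0.1, 2.48, -2.08], "turn": [0, 0, 0], "fingers": 0.9}
    - {"slide": [-0.1, 3.38, -2.68], "turn": [0, 0, 0], "fingers": 0.9}
    - {"slide": [-0.1, 3.84, -2.97], "turn": [0, 0, 0], "fingers": 0.9}
    - {"slide": [-0.1, 3.84, -2.97], "turn": [0, 0, 0], "fingers": 0.9}
  grip_force: 15

```text
clock: 21.1
position: [0.559, -0.2559, 0.3075]
ee_rot: [0.638, 0.77, 0.0, 0.001]
ft_force: [-3.4, -0.4, 5.8]
width: 0.0154
finger_force: 15.0
```

```bash
cat > th.py <<'E'
from h import *
from rig import arm
s=arm.get_state();c=arm.calibration('wrist');cs=arm.calibration('side')
w=arm.snapshot('wrist')[:,:,::-1];sd=arm.snapshot('side')[:,:,::-1]
n=int(s['clock']*10);cv2.imwrite(f'pics/w_{n}.png',w);cv2.imwrite(f'pics/s_{n}.png',sd)
print(s['position'].round(4),s['ft_force'].round(1),s['width'],s['finger_force'])
ux=np.array([np.cos(.19),np.sin(.19),0]);h=np.array([.4557,-.274,.136])+.216*ux
x=(h-s['position'])@ux;print('theta from x (pads fix bar x):',np.arccos(x/.216),'bar z rel',.136+np.sqrt(.216**2-x*x)-s['position'][2])
a=w.astype(int)
for v in (175,185,195): u=np.where(a[v,250:310].max(1)<75)[0]+250;print(v,u.min(),u.max())
# white cap blob near the +y bar end: rows
col=a[130:200,274:286].mean((1,2)).round();print(col[::3])
E
python3 th.py
```

```text
[ 0.559  -0.2559  0.3075] [-3.4 -0.4  5.8] 0.015420428855731487 14.999456852674484
theta from x (pads fix bar x): 1.030472143721175 bar z rel 0.013717283850126216
175 254 294
185 252 293
195 253 294
[250. 250. 250. 182. 158. 157. 130. 243. 246. 249. 247. 245. 199.  71.
  63.  62.  61.  60.  60.  59.  58.  57.  57.  56.]
```

send_rows:
  increments:
    - {"slide": [0, 0.45, -0.33], "turn": [0, 0, 0], "fingers": 0.9}
    - {"slide": [0, 0.93, -0.6], "turn": [0, 0, 0], "fingers": 0.9}
    - {"slide": [0, 1.45, -0.87], "turn": [0, 0, 0], "fingers": 0.9}
    - {"slide": [0, 1.99, -1.14], "turn": [0, 0, 0], "fingers": 0.9}
    - {"slide": [0, 2.39, -1.33], "turn": [0, 0, 0], "fingers": 0.9}
    - {"slide": [0, 2.39, -1.33], "turn": [0, 0, 0], "fingers": 0.9}
    - {"slide": [0, 2.39, -1.33], "turn": [0, 0, 0], "fingers": 0.9}

```text
clock: 21.9
position: [0.5822, -0.2516, 0.319]
ee_rot: [0.638, 0.77, 0.0, -0.0]
ft_force: [0.6, 2.6, 1.0]
width: 0.0153
finger_force: 15.0
```

```bash
python3 th.py
```

```text
[ 0.5822 -0.2516  0.319 ] [0.6 2.6 1. ] 0.015326827823250828 14.998925775289536
theta from x (pads fix bar x): 1.1533192360319855 bar z rel 0.01442924442940996
175 263 294
185 264 293
195 250 293
[249. 249. 234. 154. 153. 148. 113. 243. 244. 245. 244. 242. 183.  64.
  59.  58.  57.  56.  55.  54.  53.  52.  52.  51.]
```

send_rows:
  increments:
    - {"slide": [0, -0.5, 0.24], "turn": [0, 0, 0], "fingers": 0.9}
    - {"slide": [0, -1.03, 0.49], "turn": [0, 0, 0], "fingers": 0.9}
    - {"slide": [0, -1.5, 0.74], "turn": [0, 0, 0], "fingers": 0.9}
    - {"slide": [0, -1.98, 1.0], "turn": [0, 0, 0], "fingers": 0.9}
    - {"slide": [0, -2.45, 1.28], "turn": [0, 0, 0], "fingers": 0.9}
    - {"slide": [0, -2.91, 1.56], "turn": [0, 0, 0], "fingers": 0.9}
    - {"slide": [0, -3.36, 1.86], "turn": [0, 0, 0], "fingers": 0.9}
    - {"slide": [0, -3.8, 2.17], "turn": [0, 0, 0], "fingers": 0.9}
    - {"slide": [0, -4.2, 2.47], "turn": [0, 0, 0], "fingers": 0.9}
    - {"slide": [0, -4.2, 2.47], "turn": [0, 0, 0], "fingers": 0.9}

```text
clock: 23.0
position: [0.5395, -0.26, 0.2942]
ee_rot: [0.638, 0.77, -0.0, -0.001]
ft_force: [-1.4, 5.3, 0.1]
width: 0.0153
finger_force: 15.0
```

send_rows:
  increments:
    - {"slide": [0, 0, 0], "turn": [0, 0, 0], "fingers": 0.9}
    - {"slide": [0, 0, 0], "turn": [0, 0, 0], "fingers": 0.9}
    - {"slide": [0, 0, 0], "turn": [0, 0, 0], "fingers": 0.9}
    - {"slide": [0, 0, 0], "turn": [0, 0, 0], "fingers": 0.9}
  grip_force: 20

```text
clock: 23.4
position: [0.5402, -0.2598, 0.2948]
ee_rot: [0.638, 0.77, -0.0, -0.0]
ft_force: [-1.0, 4.6, 1.4]
width: 0.0156
finger_force: 20.0
```

```bash
python3 th.py; python3 - <<'E'
from h import *
from rig import arm
# stack check: dark blobs at the stand, and bystanders unchanged in top view
T0=cv2.imread('pics/top0.png');T=arm.snapshot('top')[:,:,::-1];ct=arm.calibration('top');cv2.imwrite('pics/tend.png',T)
S=arm.snapshot('side')[:,:,::-1];cs=arm.calibration('side')
t=np.linspace(0,6.283,60);C=lambda r,z,k:proj(k,np.c_[.5303+r*np.cos(t),.1417+r*np.sin(t),0*t+z])
for n,im,k,pad in (('top',T,ct,12),('side',S,cs,14)):
    h=np.vstack([C(.03,.012,k),C(.03,.04,k),C(.0235,.064,k)]);lo=h.min(0);hi=h.max(0)
    b=[*(lo-pad).astype(int),*(hi+pad).astype(int)];q=dark(im,b,ch=14,thr=75)[2]
    print(n,'pred',lo.round(1),hi.round(1),'seen',q.min(0),q.max(0))
d=(cv2.absdiff(T0,T).max(2)>40).astype(np.uint8);d=cv2.morphologyEx(d,cv2.MORPH_OPEN,np.ones((3,3)))
_,_,st,_=cv2.connectedComponentsWithStats(d);print([r.tolist() for r in st[1:] if r[4]>15])
E
```

```text
[ 0.5402 -0.2598  0.2948] [-1.   4.6  1.4] 0.015647254880863642 19.999802112579346
theta from x (pads fix bar x): 0.9231050553524308 bar z rel 0.01349093360460768
175 264 294
185 264 293
195 264 294
[250. 250. 250. 250. 249. 222. 178. 245. 226. 249. 246. 243. 123.  65.
  63.  62.  60.  60.  59.  58.  57.  56.  56.  55.]
top pred [209.7 215.9] [230.2 236.7] seen [211 217] [229 236]
side pred [262.2 259.7] [284.3 286.7] seen [263 262] [283 285]
[[442, 139, 21, 9, 137], [164, 142, 392, 278, 42293], [155, 212, 26, 22, 433], [210, 215, 25, 22, 387], [237, 217, 4, 8, 27], [425, 229, 86, 69, 3090], [519, 238, 33, 41, 744], [146, 257, 21, 18, 286], [418, 311, 110, 54, 3306], [227, 397, 4, 5, 18], [298, 412, 12, 8, 69]]
```

```bash
python3 -c "
from rig import arm
print(arm.sign_off())"
```

```text
the job is handed in; nothing more can be done
None
```

The job is handed in: both mould halves are seated on the post, and the arm is holding the cover at rest at about 0.92 rad, just below balance, after raising it to about 1.15 rad and easing it back.

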